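Set out planed parts by length on the sorting board

ROBOT

A 7-joint arm with a two-finger parallel gripper is mounted at the origin on the work surface; the furniture and walls round the work are solid. World frame = base frame: x ahead of the robot, y to its left, z up, the work surface at z = 0. Lengths are in m, angles in rad, forces in N, time in s.
With the tool pointing down it reaches from about 0.425 to 0.825 m from the base axis. Payload 3.6 kg.
Tool frame: the origin (TCP) lies at the very end of the fingers, on their centre line; the grasp point (between the pads) lies 19 mm behind it; z points along the fingers, y is the line along which they close (so a half turn about z gives the same grasp; the last joint's range is limited). The gripper opens to 85 mm and grips with 20 to 120 N. Pads are 22 mm wide; open, the fingers measure 114 mm over their backs; the gripper's body (76 mm by 85 mm) begins 54 mm behind the grasp point. The pads swing forward as they close: fully open they stand 13 mm farther back than shut.
Start: joints at [-1.262, 0.615, -0.013, 1.423, 0.008, 1.103, -0.04], TCP at [0.214, 0.614, 0.231] pointing down, gripper open.
Joint ranges: [-3.12, 3.12], [-0.3, 2.06], [-1.34, 1.32], [0.26, 2.42], [-1.36, 4.5], [0.01, 1.98], [-2.84, 2.84]. Speed limits (rad/s): [2.79, 2.79, 3.14, 3.14, 3.14, 3.14, 3.14].

INTERFACE

Orientations are given as a rotation vector (axis times angle).
In Python, from rig import robot, vision gives the robot as it stands.
- The arm moves only by the shell command python3 -m creep 'ROWS' [FORCE]. ROWS is JSON, a list that holds one entry, the list of rows, each a list of 7 numbers: the opening in per cent of the stroke, from 0 (shut) to 100 (fully open), then the shift along the tool's x, y, z in m, then the turn, a rotation vector about the tool's x, y, z in degrees. A call has 1 to 20 rows; each row is the pose to reach, as a shift and turn from the pose commanded when the call began, along the tool's axes at that moment; what a row does not reach only later rows make up. A row lasts 1/8 s, in which the tool goes at most 62.5 mm and 10.7 degrees, less where a joint would pass 70% of its speed; a pose out of reach is approached as far as the arm can. A call with a gripper value outside its range is refused whole. The fingers move at their own pace and stop on an object; FORCE is the grip in N (left out, the last holds). Time passes only in rows, so rows that repeat a pose let the fingers close. It gives the time, the measured TCP pose, the force, the opening and the grip force at its end, in the units of the state.
- robot.state(): the state, without advancing time (a new reading comes with each control period).
- vision.snapshot(name): name is "side" or "top" or "wrist"; returns (picture, depth): 384x512x3 uint8, red, green, blue; 384x512 float32, m along the optical axis (not along the pixel's ray), 0 where there is no reading.
- vision.get_calibration(name): a dict with "K" (3x3 intrinsics, pixels), "pose" (4x4, takes a point from camera to world coordinates). Camera axes: x right, y up, looking along -z (the intrinsics and any distortion apply to the point x, -y, -z); pixel columns grow to the right and rows downward; lengths in m; the calibration is good to about 2 mm. A picture is of the moment at which its call begins: read the wrist's pose just before it. get_calibration takes no time and is no camera call; for the wrist camera it gives the pose at the moment of the call.
- robot.finish_job(): hands the job in; it is judged then, once.
The state is a dict: "time_s": time; "q": joint angles; "dq": joint speeds; "effort": joint torques, N m; "position": TCP position; "ee_rot": TCP orientation; "force": force on the tool from outside, world axes, zero at the start; "moment": the same for the moment, N m; "gripper_width": opening from 0.0 (shut) to 1.0 (fully open); "grasp_force": force on a finger pad.
Only numpy, scipy, OpenCV 4.12 (cv2) and the standard library are available. Lean on these libraries where they do the work, as an engineer would, in place of code of your own. Each camera call takes 0.05 s, during which the arm holds its last target. There are 200 camera calls.

TASK

Set the four planed wooden parts out on the plywood sorting board in order of length: the longest on the cork pad at the end of the row where the brass knob is, then the next longest, and so on to the shortest at the other end. Lay one part on each pad, flat, centred on its pad and squarely across the row, and let go of them all.

Things in the scene. Friction and masses are not known exactly. Their poses are not given: they have to be found in the camera images.
- part_140: planed wooden part, a plain rectangular block 140 mm long, 45 mm wide, 30 mm high, the longest part, of dark brown wood. Loose, starts lying flat on the bench. Origin: centre of its underside; y along its 140 mm length, x across its 45 mm width, z up
- part_120: planed wooden part, a plain rectangular block 120 mm long, 55 mm wide, 45 mm high, second longest, light wood. Loose, starts lying flat on the bench. Origin: centre of its underside; y along its 120 mm length, x across its 55 mm width, z up
- part_90: planed wooden part, a plain rectangular block 90 mm long, 60 mm wide, 60 mm high, third longest, light wood. Loose, starts lying flat on the bench. Origin: centre of its underside; y along its 90 mm length, x across its 60 mm width, z up
- part_70: planed wooden part, a plain rectangular block 70 mm long, 50 mm wide, 40 mm high, the shortest, light wood. Loose, starts lying flat on the bench. Origin: centre of its underside; y along its 70 mm length, x across its 50 mm width, z up
- pad_1: cork pad 1 of four alike, counted along the row from the end nearest the robot; 60 x 90 mm and 3 mm thick, fixed on the plywood sorting board with its top 11 mm above the bench. Origin: centre of its underside; x along the row of pads (neighbours are about 92 mm apart), y across the board, z up. The board's base is 350 x 190 mm and 8 mm thick; a fence 24 mm wide, rising 30 mm above the bench, runs along its right edge, its inner face 86 mm from the pads' centre line
- pad_2: cork pad 2 of four alike, counted along the row from the end nearest the robot; 60 x 90 mm and 3 mm thick, fixed on the plywood sorting board with its top 11 mm above the bench. Origin: centre of its underside; x along the row of pads (neighbours are about 92 mm apart), y across the board, z up
- pad_3: cork pad 3 of four alike, counted along the row from the end nearest the robot; 60 x 90 mm and 3 mm thick, fixed on the plywood sorting board with its top 11 mm above the bench. Origin: centre of its underside; x along the row of pads (neighbours are about 92 mm apart), y across the board, z up
- pad_4: cork pad 4 of four alike, counted along the row from the end nearest the robot; 60 x 90 mm and 3 mm thick, fixed on the plywood sorting board with its top 11 mm above the bench. Origin: centre of its underside; x along the row of pads (neighbours are about 92 mm apart), y across the board, z up
- marker: the start mark of the row: a small dark wooden cap (34 x 24 x 12 mm) with a round brass knob (24 mm across) on top, fixed on the board's fence at one end of the row, beside one of the two end pads (pad 1 or pad 4); knob's top 62 mm above the bench. A like cap without a knob sits at the other end. Origin: centre of the cap's underside

How it is judged:
By the outcome, as a careful person would: the job done as asked, in the order asked, and still so for the second after the job is handed in, with the robot touching nothing.
It also fails if it takes over 112 s, if anything falls off the work surface, if the arm or the gripper's body presses on something with over 40 N, if the wrist force passes 120 N, or if a joint passes its speed limit or range.

## Working session

There is one attempt and no reset: what is moved stays moved. The work goes in short steps, Python scripts to look and compute and a shell command to move; the robot and the scene stay as the last step left them, time stands still between calls to the robot, and variables do not carry over. Pictures are saved under pics/ and viewed, at most 14 in all, crops included, and the job is handed in when it is done.

```bash
ls; mkdir -p pics; python3 - <<'E'
from rig import robot, vision
import cv2,numpy as np
s=robot.state(); print({k:np.round(v,4).tolist() for k,v in s.items()})
ims=[]
for n in ("top","side"):
    c=vision.get_calibration(n); print(n,{k:np.round(v,4).tolist() if not isinstance(v,str) else v for k,v in c.items()})
    p,d=vision.snapshot(n); np.savez(f"{n}0.npz",p=p,d=d)
    cv2.imwrite(f"pics/{n}0.png",p[:,:,::-1])
E
```

```text
pics
{'time_s': 0.0, 'q': [-1.2615, 0.6159, -0.0126, 1.425, 0.0081, 1.1034, -0.0404], 'dq': [-0.0013, -0.0001, -0.0002, 0.0005, -0.0013, 0.0013, 0.0005], 'effort': [-0.0003, -46.922, 0.259, -17.1035, 0.0099, 0.0096, -0.0], 'position': [0.2139, 0.613, 0.2301], 'ee_rot': [-0.5249, -3.097, 0.004], 'force': [0.0125, 0.4375, 0.1606], 'moment': [-0.0369, -0.0244, 0.001], 'grasp_force': 0.0, 'gripper_width': 1.0024}
top {'K': [[480.4939, 0.0, 252.2991], [0.0, 480.4939, 204.1942], [0.0, 0.0, 1.0]], 'pose': [[0.006, 0.9826, -0.1854, 0.1912], [-0.9999, 0.0043, -0.0093, -0.0779], [-0.0083, 0.1855, 0.9826, 1.5163], [0.0, 0.0, 0.0, 1.0]]}
side {'K': [[425.9564, 0.0, 259.0163], [0.0, 425.9564, 184.9455], [0.0, 0.0, 1.0]], 'pose': [[-0.9956, -0.0705, 0.0614, 0.5603], [0.0935, -0.7386, 0.6677, 0.7206], [-0.0017, 0.6705, 0.7419, 0.8999], [0.0, 0.0, 0.0, 1.0]]}
```

View pics/top0.png

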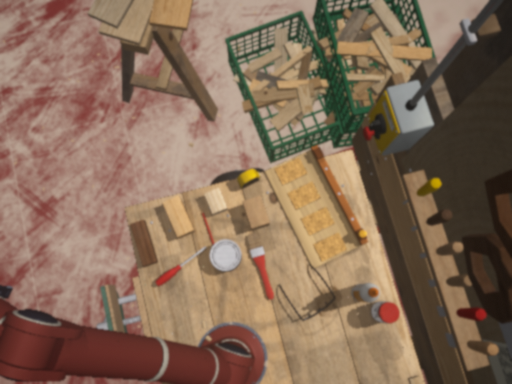

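View pics/side0.png

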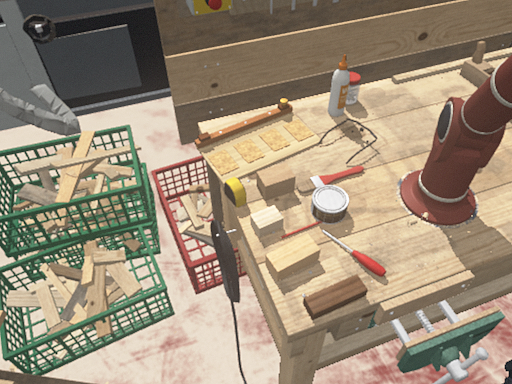

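The knob (top view, ~(361,235)) sits beside the pad nearest the robot, so pad 1 takes the longest. The blocks are at about (143,242), (177,215), (217,200) and (256,207). The pads run from (328,246) to (291,170). I'll measure these next.

```bash
cat > h.py <<'E'
import numpy as np, cv2
from rig import robot, vision
def cloud(d,c):
    K,T=np.array(c["K"]),np.array(c["pose"]); v,u=np.indices(d.shape)
    P=np.stack([(u-K[0,2])/K[0,0]*d,-(v-K[1,2])/K[1,1]*d,-d],-1)
    W=P@T[:3,:3].T+T[:3,3]; W[d==0]=np.nan; return W
def onplane(uv,z,c):
    K,T=np.array(c["K"]),np.array(c["pose"]); uv=np.atleast_2d(uv).astype(float)
    r=np.stack([(uv[:,0]-K[0,2])/K[0,0],-(uv[:,1]-K[1,2])/K[1,1],-np.ones(len(uv))],-1)@T[:3,:3].T
    return T[:3,3]+r*((z-T[2,3])/r[:,2])[:,None]
def shoot(n,f):
    c=vision.get_calibration(n); p,d=vision.snapshot(n); np.savez(f,p=p,d=d,K=c["K"],pose=c["pose"]); return p,d,c
def rect(xy):
    (cx,cy),(w,h),a=cv2.minAreaRect((xy*1000).astype(np.float32))
    if w>h: a+=90; w,h=h,w          # a+90 = direction of long side
    a=(a+90+90)%180-90
    return cx,cy,h,w,a
E
python3 - <<'E'
from h import *
for n in ("top","side"):
    D=np.load(n+"0.npz"); c=vision.get_calibration(n); W=cloud(D["d"],c); Z=W[...,2]
    b=(W[...,0]>.3)&(W[...,0]<.95)&(abs(W[...,1])<.45)
    b=(np.hypot(W[...,0],W[...,1])>.35)&(np.hypot(W[...,0],W[...,1])<.95)&(abs(Z)<.2)
    q=b&(abs(Z)<.006); print(n,"bench z",np.median(Z[q]),np.std(Z[q]))
    m=(b&(Z>.02)&(Z<.15)).astype(np.uint8)
    k,L,S,C=cv2.connectedComponentsWithStats(m)
    for i in range(1,k):
        if S[i,4]<60: continue
        s=L==i; zt=np.percentile(Z[s],80); t=s&(abs(Z-zt)<.006)
        t=cv2.morphologyEx(t.astype(np.uint8),cv2.MORPH_OPEN,np.ones((3,3)))>0
        if t.sum()<30: continue
        print(C[i].round(),S[i,4],"ztop",np.round(np.median(Z[t])*1000,1),"rect cx cy L W ang",np.round(rect(W[t][:,:2]),1), D["p"][t].mean(0).round())
p=np.load("top0.npz")["p"]
cv2.imwrite("pics/top0c.png",cv2.resize(p[140:300,120:400],None,fx=2.85,fy=2.85,interpolation=cv2.INTER_CUBIC)[:,:,::-1])
E
```

```text
top bench z 0.00032847119854317874 0.002914743661929172
[340. 195.] 900 ztop 34.6 rect cx cy L W ang [ 612.2 -279.3   60.7   10.8   29.1] [127.  84.  54.]
[248. 178.] 280 ztop 63.3 rect cx cy L W ang [555.4 -55.1  35.3  29.8  83.5] [202. 167.  25.]
[215. 201.] 368 ztop 40.9 rect cx cy L W ang [480.1  53.2  71.3  47.5  19. ] [213. 187. 153.]
[178. 217.] 715 ztop 45.5 rect cx cy L W ang [425.9 165.  110.5  54.9  25. ] [208. 168. 117.]
[256. 213.] 602 ztop 60.8 rect cx cy L W ang [442.2 -75.6  90.   58.5  17.7] [179. 143. 104.]
[143. 243.] 678 ztop 30.4 rect cx cy L W ang [348.1 275.4 133.3  44.8  20.2] [107.  75.  54.]
[386. 312.] 514 ztop 95.1 rect cx cy L W ang [ 144.1 -459.2   56.7   55.8   32.6] [170.  62.  51.]
side bench z 0.0010844857208671677 0.002252204889551055
[348.  65.] 12584 ztop 123.7 rect cx cy L W ang [  68.7 -496.3 1310.4  183.9   15.1] [124. 105.  82.]
[243. 123.] 852 ztop 31.9 rect cx cy L W ang [ 508.1 -330.7  316.2   25.1   25.7] [192. 139.  99.]
[276. 178.] 905 ztop 60.8 rect cx cy L W ang [441.1 -72.2  90.9  63.6  17.2] [220. 189. 151.]
[236. 189.] 409 ztop 63.9 rect cx cy L W ang [555.  -45.5  47.5  36.5 -56.6] [231. 207.  94.]
[267. 218.] 577 ztop 40.8 rect cx cy L W ang [479.4  55.5  73.5  52.4  24.1] [244. 232. 206.]
[293. 254.] 1292 ztop 45.7 rect cx cy L W ang [428.5 170.5 121.4  57.1  25.1] [242. 219. 171.]
[335. 294.] 1268 ztop 30.7 rect cx cy L W ang [347.  278.4 141.2  46.5  19.2] [144. 111.  86.]
```

View pics/top0c.png

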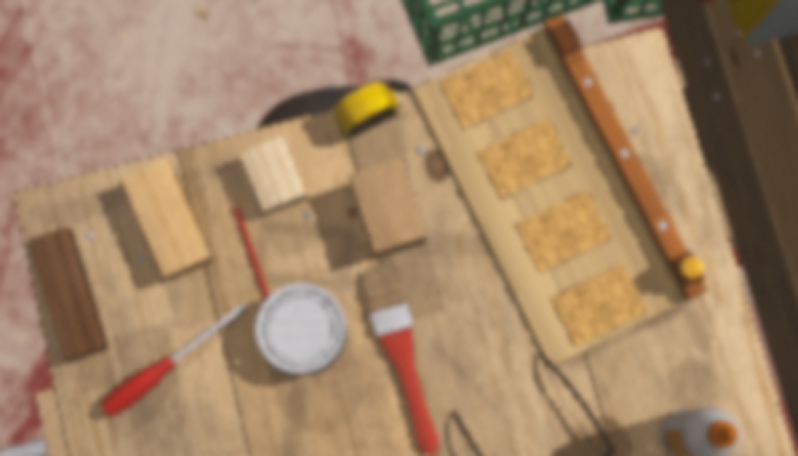

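The order is clear: knob beside the nearest pad, depth heights of 30/45/60/41 mm matching the text. Next are the pads by colour in both views, and a look at what the wrist camera sees.

```bash
cat >> h.py <<'E'
def pads(p,c,z=.011,lo=900,amin=60):
    hsv=cv2.cvtColor(p,cv2.COLOR_RGB2HSV)
    m=cv2.inRange(hsv,(12,105,140),(24,255,255)); m=cv2.morphologyEx(m,cv2.MORPH_CLOSE,np.ones((3,3))); m=cv2.morphologyEx(m,cv2.MORPH_OPEN,np.ones((3,3)))
    out=[]
    for q in cv2.findContours(m,cv2.RETR_EXTERNAL,cv2.CHAIN_APPROX_NONE)[0]:
        if cv2.contourArea(q)<amin: continue
        X=onplane(q[:,0],z,c); r=rect(X[:,:2])
        if 70<r[2]<105 and 45<r[3]<75: out.append(np.r_[q[:,0].mean(0),r])
    return out,m
E
python3 - <<'E'
from h import *
for n in ("top","side"):
    D=np.load(n+"0.npz"); c=vision.get_calibration(n); W=cloud(D["d"],c)
    o,m=pads(D["p"],c)
    for r in o: 
        u,v=r[:2].astype(int); print(n,np.round(r,1),"z",np.round(np.nanmedian(W[v-3:v+4,u-3:u+4,2])*1000,1))
    if len(o)<4: cv2.imwrite(f"pics/m_{n}.png",m)
    u,v=dict(top=(328,246),side=(270,130))[n]; print(cv2.cvtColor(D["p"],cv2.COLOR_RGB2HSV)[v-2:v+3,u-2:u+3].reshape(-1,3).mean(0))
p,d,c=shoot("wrist","w0.npz"); cv2.imwrite("pics/w0.png",p[:,:,::-1]); print(np.array(c["pose"]).round(3),np.array(c["K"]).round(1),robot.state()["position"])
E
```

```text
top [255.3 211.6 450.9 -74.1  92.1  58.9  19.5] z 60.6
[ 17.28 140.48 199.12]
[ 19.    94.76 233.24]
[[ 0.33  -0.9   -0.286  0.141]
 [ 0.944  0.314  0.102  0.64 ]
 [-0.002 -0.303  0.953  0.373]
 [ 0.     0.     0.     1.   ]] [[299.2   0.  258. ]
 [  0.  299.2 195.2]
 [  0.    0.    1. ]] [0.21398895 0.61318384 0.23046293]
```

View pics/w0.png

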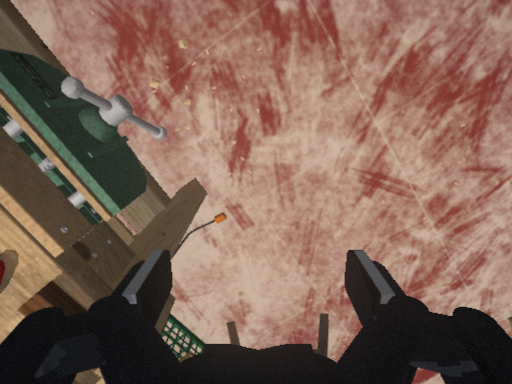

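The wrist view shows the floor left of the bench, with the vise at upper left, so nothing useful from there. I'll segment the pads by saturation inside the board's own height band.

```bash
cat >> h.py <<'E'
from scipy.spatial.transform import Rotation as R
def boardpads(p,d,c,box=(.33,.8,-.48,-.1),z=.011):
    W=cloud(d,c); S=cv2.cvtColor(p,cv2.COLOR_RGB2HSV)[...,1]
    g=(W[...,0]>box[0])&(W[...,0]<box[1])&(W[...,1]>box[2])&(W[...,1]<box[3])&(W[...,2]>.0055)&(W[...,2]<.018)
    g=cv2.morphologyEx(g.astype(np.uint8),cv2.MORPH_OPEN,np.ones((3,3)))>0
    t,_=cv2.threshold(S[g].reshape(-1,1),0,255,cv2.THRESH_OTSU)
    m=(g&(S>t)).astype(np.uint8)*255; m=cv2.morphologyEx(cv2.morphologyEx(m,cv2.MORPH_CLOSE,np.ones((3,3))),cv2.MORPH_OPEN,np.ones((5,5)))
    out=[]
    for q in cv2.findContours(m,cv2.RETR_EXTERNAL,cv2.CHAIN_APPROX_NONE)[0]:
        X=onplane(q[:,0],z,c)
        if cv2.contourArea((X[:,:2]*1000).astype(np.float32))>2500:
            f=np.zeros_like(m); cv2.drawContours(f,[q],-1,1,-1); s=f>0
            out.append(np.r_[rect(X[:,:2]),onplane(np.argwhere(s)[:,::-1],z,c).mean(0)[:2]*1000,np.nanmedian(W[...,2][s])*1000])
    return sorted(out,key=lambda r:np.hypot(r[5],r[6])),m
def to(x,y,z,yang):
    """shift (mm) and turn (deg) in tool axes from measured pose to TCP x,y,z (mm), vertical, closing axis at yang (deg)"""
    s=robot.state(); A=R.from_rotvec(s["ee_rot"]); a=np.radians(yang)
    Y=np.array([np.cos(a),np.sin(a),0]); Zt=np.array([0,0,-1.]); B=R.from_matrix(np.stack([np.cross(Y,Zt),Y,Zt],1))
    sh=A.inv().apply(np.array([x,y,z])-np.array(s["position"])*1000); tn=np.degrees((A.inv()*B).as_rotvec())
    print("t %.2f"%s["time_s"],"pos",np.round(np.array(s["position"])*1000,1),"yang %.1f"%np.degrees(np.arctan2(*A.as_matrix()[[1,0],1])),"| shift",np.round(sh,1),"turn",np.round(tn,1))
E
python3 - <<'E'
from h import *
for n in ("top","side"):
    D=np.load(n+"0.npz"); c=vision.get_calibration(n)
    o,m=boardpads(D["p"],D["d"],c)
    for r in o: print(n,np.round(r,1))
to(470,-200,380,116)
to(450,120,380,110)
E
```

```text
top [ 354.1 -308.    88.1   47.2  -89.7  351.5 -313.5   11.7]
top [ 423.2 -269.9   88.8   59.7  -64.3  423.  -269.9   11. ]
top [ 506.1 -227.4   90.2   59.2  -63.   505.2 -227.3   11.2]
top [ 585.5 -185.7   90.1   58.9  -62.7  585.5 -187.2   11.2]
side [ 355.5 -303.8   99.    50.9  -89.8  351.2 -307.4   12. ]
side [ 422.9 -265.5   92.4   60.6  -63.2  422.8 -265.9   12. ]
side [ 505.7 -223.7   91.3   61.8  -64.5  505.5 -222.9   11.8]
side [ 585.3 -182.    91.2   61.4  -64.3  584.8 -181.1   11.8]
t 0.15 pos [214.  613.2 230.5] yang 70.8 | shift [-509.6 -683.7 -148.3] turn [ -0.1  -0.  -45.2]
t 0.15 pos [214.  613.2 230.5] yang 70.8 | shift [-385.3 -388.2 -148.8] turn [ -0.1  -0.  -39.2]
```

Pad 1 was clipped by my search box. By the pitch (82, 43 mm, about 27°) it sits near (341, −311). Top and side disagree by about 4 mm in y, so I'll refine with the wrist camera, starting over the blocks.

```bash
python3 -m creep '[[[100,-0.1,-0.1,-0.12,0,0,0],[100,-0.19,-0.19,-0.12,0,0,-20],[100,-0.37,-0.4,-0.12,0,0,-39],[100,-0.37,-0.4,-0.12,0,0,-39],[100,-0.37,-0.4,-0.12,0,0,-39],[100,-0.37,-0.4,-0.12,0,0,-39],[100,-0.37,-0.4,-0.12,0,0,-39],[100,-0.37,-0.4,-0.12,0,0,-39],[100,-0.37,-0.4,-0.12,0,0,-39],[100,-0.37,-0.4,-0.12,0,0,-39],[100,-0.37,-0.4,-0.12,0,0,-39],[100,-0.37,-0.4,-0.12,0,0,-39],[100,-0.37,-0.4,-0.12,0,0,-39],[100,-0.37,-0.4,-0.12,0,0,-39]]]'
python3 - <<'E'
from h import *
print(robot.state()["dq"]); to(430,110,350,110)
p,d,c=shoot("wrist","w1.npz"); cv2.imwrite("pics/w1.png",p[:,:,::-1]); W=cloud(d,c)
b=(np.hypot(W[...,0],W[...,1])>.2)&(W[...,2]>.02)&(W[...,2]<.15)
g=abs(W[...,2])<.006; print("bench",np.median(W[...,2][g]))
k,L,S,C=cv2.connectedComponentsWithStats(b.astype(np.uint8))
for i in range(1,k):
    if S[i,4]<300: continue
    s=L==i; Z=W[...,2]; zt=np.percentile(Z[s],75); t=s&(abs(Z-zt)<.005)
    t=cv2.morphologyEx(t.astype(np.uint8),cv2.MORPH_OPEN,np.ones((3,3)))>0
    if t.sum()>100: print(C[i].round(),S[i,4],"z",np.round(np.median(Z[t])*1000,1),np.round(rect(W[t][:,:2]),1),np.round(W[t][:,:2].mean(0)*1000,1),p[t].mean(0).round())
E
```

```text
time_s: 1.9
position: [0.4314, 0.1149, 0.3512]
ee_rot: [0.542, -3.094, -0.0]
force: [-0.7, 0.0, -0.9]
gripper_width: 1.001
grasp_force: 0.0
[ 0.00606919 -0.00135287  0.00472617  0.00053959  0.00048428 -0.00097115
  0.00122209]
t 1.90 pos [431.4 114.9 351.2] yang 109.9 | shift [ 3.  -4.2  1.2] turn [ 0.  -0.  -0.1]
bench 0.00011664376259654108
[223.  46.] 4455 z 49.8 [309.9  21.8  94.9  94.8  65.3] [308.8  21.1] [191. 187. 185.]
[363.  50.] 755 z 24.9 [244.  207.5  66.9  21.4 -53. ] [243.1 209. ] [165.  30.  27.]
[135. 117.] 3345 z 60.0 [442.6 -70.5  90.2  60.6  18.3] [440.9 -70.3] [181. 142. 100.]
[376. 135.] 2893 z 30.2 [349.  280.2 140.   45.8  19.2] [346.3 278.4] [104.  70.  45.]
[292. 163.] 2864 z 45.2 [430.9 172.2 120.5  55.   25.2] [428.4 171. ] [217. 173. 116.]
[212. 169.] 1531 z 40.1 [480.9  56.6  70.5  50.   23. ] [479.8  56.5] [219. 192. 152.]
[137. 193.] 1198 z 63.2 [557.1 -45.8  45.3  36.2 -60.6] [555.8 -45.7] [198. 162.  14.]
```

View pics/w1.png

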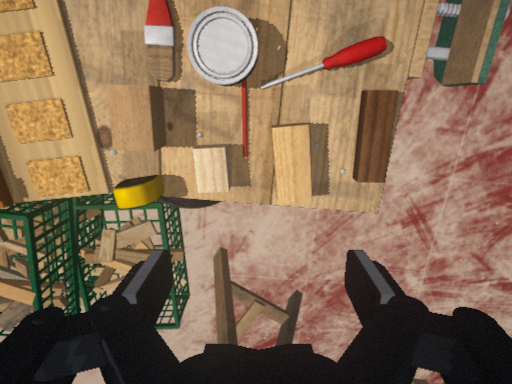

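Wrist depth gives the blocks cleanly, with sizes within 1 mm: 140 mm at (349,280), 120 mm at (431,172), 70 mm at (481,57), 90 mm at (443,−70). The image shows the dark part at (376,135), and the pads start at upper left. Next I'll look at the pads with the gripper already turned the way it will place.

```bash
python3 -m creep '[[[100,0.1,-0.277,0,0,0,84],[100,0.1,-0.277,0,0,0,84],[100,0.1,-0.277,0,0,0,84],[100,0.1,-0.277,0,0,0,84],[100,0.1,-0.277,0,0,0,84],[100,0.1,-0.277,0,0,0,84],[100,0.1,-0.277,0,0,0,84],[100,0.1,-0.277,0,0,0,84],[100,0.1,-0.277,0,0,0,84],[100,0.1,-0.277,0,0,0,84],[100,0.1,-0.277,0,0,0,84]]]'
python3 - <<'E'
from h import *
to(349,280,350,109)
p,d,c=shoot("wrist","w2.npz"); cv2.imwrite("pics/w2.png",p[:,:,::-1])
o,m=boardpads(p,d,c,(.27,.8,-.48,-.1))
for r in o: print(np.round(r,1))
W=cloud(d,c); hsv=cv2.cvtColor(p,cv2.COLOR_RGB2HSV)
k=(W[...,2]>.05)&(W[...,2]<.07)&(W[...,1]<-.2); print("knob pts",k.sum(),np.median(W[k],0).round(3))
f=(W[...,2]>.026)&(W[...,2]<.033)&(W[...,1]<-.2)&(W[...,0]>.2); print("fence",np.round(rect(W[f][:,:2]),1))
E
```

```text
time_s: 3.32
position: [0.4313, -0.1803, 0.3513]
ee_rot: [-1.669, -2.662, -0.0]
force: [0.7, -0.1, 0.2]
gripper_width: 0.998
grasp_force: 0.0
t 3.33 pos [ 431.3 -180.3  351.3] yang 25.8 | shift [450.2 126.6   1.4] turn [  0.   -0.  -83.2]
[ 341.  -303.5   90.2   60.4  -64.2  340.6 -302.7   11. ]
[ 422.  -267.2   89.2   59.1  -64.8  421.9 -265.7   11.1]
[ 505.  -224.3   90.2   60.4  -64.2  504.6 -223.2   11.1]
[ 585.2 -183.6   90.    60.7  -64.2  584.1 -182.    11. ]
knob pts 2854 [ 0.421 -0.462  0.06 ]
fence [ 431.6 -349.4  548.5  267.    15. ]
```

View pics/w2.png

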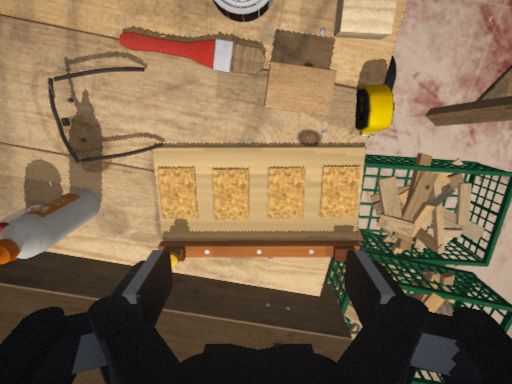

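The pads are in view with the knob beside the left (robot-side) pad at (175,262), which confirms pad 1. I'll cross-check the pad centres in all three views, and find the red pencil between the two light blocks, since the fingers must miss it.

```bash
python3 - <<'E'
from h import *
for n,f in (("top","top0"),("side","side0"),("wrist","w2")):
    D=np.load(f+".npz"); c=vision.get_calibration(n) if n!="wrist" else D
    o,m=boardpads(D["p"],D["d"],c,(.27,.8,-.48,-.1)); o=np.array(o)
    print(n,"\n",np.round((o[:,:2]+o[:,5:7])/2,1).tolist(), o[:,4].round(1))
D=np.load("w1.npz"); hsv=cv2.cvtColor(D["p"],cv2.COLOR_RGB2HSV); W=cloud(D["d"],D)
r=((hsv[...,0]<6)|(hsv[...,0]>174))&(hsv[...,1]>150); r[:, :235]=0; r[:,262:]=0; r[:75]=0; r[170:]=0
print("pencil",np.round(rect(W[r][:,:2]),1),np.nanmax(W[r][:,2]))
to(349,280,350,109.2)
E
```

```text
top 
 [[341.2, -307.8], [423.1, -269.9], [505.7, -227.3], [585.5, -186.5]] [-64.8 -64.3 -63.  -62.7]
side 
 [[342.6, -304.4], [422.9, -265.7], [505.6, -223.3], [585.0, -181.5]] [-65.4 -63.2 -64.5 -64.3]
wrist 
 [[340.8, -303.1], [421.9, -266.5], [504.8, -223.8], [584.7, -182.8]] [-64.2 -64.8 -64.2 -64.2]
pencil [392.8  78.3 115.1   6.6  19.2] 0.012033210531696703
t 3.38 pos [ 431.3 -180.4  351.3] yang 25.8 | shift [450.2 126.5   1.3] turn [ -0.    0.  -83.4]
```

Pads 1–4 from the wrist camera: (341,−303), (422,−266), (505,−224), (585,−183), with the row at about 26°. Now to pick the 140 mm part.

```bash
python3 -m creep '[[[100,0.06,0.035,0,0,0,-10],[100,0.12,0.07,0,0,0,-20],[100,0.17,0.1,0,0,0,-30],[100,0.215,0.121,0,0,0,-40],[100,0.275,0.122,0,0,0,-50],[100,0.335,0.124,0.02,0,0,-60],[100,0.39,0.125,0.06,0,0,-70],[90,0.45,0.1265,0.12,0,0,-80],[80,0.45,0.1265,0.18,0,0,-83.4],[80,0.45,0.1265,0.24,0,0,-83.4],[80,0.45,0.1265,0.26,0,0,-83.4],[80,0.45,0.1265,0.26,0,0,-83.4],[80,0.45,0.1265,0.26,0,0,-83.4],[80,0.45,0.1265,0.26,0,0,-83.4]]]' 60
python3 -c "
from h import *
to(349,280,5,109.2)"
```

```text
time_s: 5.12
position: [0.3508, 0.2806, 0.0931]
ee_rot: [-0.522, 3.094, 0.003]
force: [0.5, -0.4, -0.5]
gripper_width: 0.795
grasp_force: 0.0
t 5.12 pos [350.8 280.6  93.1] yang 109.1 | shift [ 2.3 -0.1 88.1] turn [ 0.1  0.2 -0.1]
```

```bash
python3 -m creep '[[[75,0.002,0,0.04,0,0,0],[75,0.002,0,0.07,0,0,0],[75,0.002,0,0.08,0,0,0],[75,0.002,0,0.088,0,0,0],[75,0.002,0,0.088,0,0,0],[40,0.002,0,0.088,0,0,0],[40,0.002,0,0.088,0,0,0],[40,0.002,0,0.088,0,0,0],[40,0.002,0,0.088,0,0,0],[40,0.002,0,0.088,0,0,0],[40,0.002,0,0.088,0,0,0]]]' 60
python3 -c "
from h import *
to(349,280,150,109.2)
p,d,c=shoot('wrist','w3.npz'); cv2.imwrite('pics/w3.png',p[:,:,::-1])"
```

```text
time_s: 6.5
position: [0.3482, 0.2796, 0.0043]
ee_rot: [-0.523, 3.096, 0.001]
force: [-0.6, -0.5, 6.1]
gripper_width: 0.518
grasp_force: 62.1
t 6.50 pos [348.2 279.6   4.3] yang 109.2 | shift [  -1.2    0.2 -145.7] turn [ 0.   0.1 -0. ]
```

View pics/w3.png

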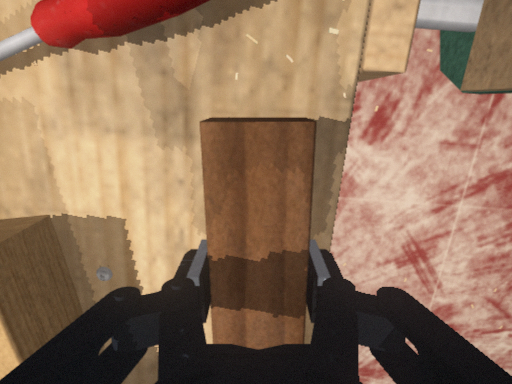

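The part is gripped (opening 0.518 ≈ 44 mm, 62 N) and square between the fingers at (210–315, 280). Next I lift it and carry it round the base to pad 1.

```bash
python3 -m creep '[[[40,0,0,-0.03,0,0,0],[40,0,0,-0.08,0,0,0],[40,-0.005,-0.03,-0.13,0,0,0],[40,-0.015,-0.08,-0.15,0,0,8],[40,-0.024,-0.13,-0.15,0,0,16],[40,-0.028,-0.18,-0.15,0,0,24],[40,-0.026,-0.24,-0.15,0,0,32],[40,-0.023,-0.3,-0.15,0,0,40],[40,0.01,-0.35,-0.15,0,0,48],[40,0.04,-0.4,-0.15,0,0,56],[40,0.075,-0.445,-0.15,0,0,64],[40,0.11,-0.475,-0.15,0,0,72],[40,0.15,-0.51,-0.15,0,0,80],[40,0.198,-0.548,-0.15,0,0,83.2],[40,0.198,-0.548,-0.12,0,0,83.2],[40,0.198,-0.548,-0.09,0,0,83.2],[40,0.198,-0.548,-0.08,0,0,83.2],[40,0.198,-0.548,-0.08,0,0,83.2],[40,0.198,-0.548,-0.08,0,0,83.2]]]' 60
python3 -c "
from h import *
D=np.load('w3.npz'); W=cloud(D['d'],D); t=abs(W[...,2]-.03)<.004
q=(W[...,:2]-[.349,.280]); a=np.radians(199.2); l=q@[np.cos(a),np.sin(a)]; w=q@[-np.sin(a),np.cos(a)]
t&=(abs(w)<.015)&(abs(l)<.1); print('near end at',np.percentile(l[t],[50,97,99.5]))
to(341,-303.5,16,26)"
```

```text
time_s: 8.93
position: [0.3412, -0.3038, 0.0842]
ee_rot: [1.664, 2.662, -0.0]
force: [1.0, -0.6, -0.2]
gripper_width: 0.514
grasp_force: 61.4
near end at [0.0274223  0.0685672  0.07041352]
t 8.93 pos [ 341.2 -303.8   84.2] yang 26.0 | shift [ 0.5 -0.1 68.2] turn [ 0.   0.1 -0. ]
```

```bash
python3 -m creep '[[[40,0.001,0,0.03,0,0,0],[40,0.001,0,0.05,0,0,0],[40,0.001,0,0.06,0,0,0],[40,0.001,0,0.065,0,0,0],[40,0.001,0,0.068,0,0,0],[40,0.001,0,0.068,0,0,0],[40,0.001,0,0.068,0,0,0]]]' 60
python3 -c "
from h import *
to(341,-303.5,16,26)"
```

```text
time_s: 9.8
position: [0.3403, -0.3027, 0.0157]
ee_rot: [1.665, 2.663, -0.0]
force: [0.4, -1.2, -0.2]
gripper_width: 0.513
grasp_force: 61.4
t 9.80 pos [ 340.3 -302.7   15.7] yang 26.0 | shift [-1.   0.3 -0.3] turn [ 0.  0. -0.]
```

```bash
python3 -m creep '[[[40,0,0,0.0007,0,0,0],[60,0,0,0.0007,0,0,0],[72,0,0,0.0007,0,0,0],[72,0,0,0.0007,0,0,0],[72,0,0,-0.02,0,0,0],[72,0,0,-0.07,0,0,0],[72,0,0,-0.13,0,0,0],[72,0.035,0.05,-0.17,0,0,-10],[80,0.065,0.1,-0.2,0,0,-20],[80,0.1,0.147,-0.2,0,0,-30],[80,0.14,0.183,-0.2,0,0,-40],[80,0.18,0.217,-0.2,0,0,-50],[80,0.216,0.249,-0.2,0,0,-60],[85,0.27,0.262,-0.2,0,0,-70],[85,0.33,0.276,-0.2,0,0,-80],[90,0.387,0.289,-0.17,0,0,-89.2],[90,0.387,0.289,-0.13,0,0,-89.2],[90,0.387,0.289,-0.1,0,0,-89.2],[90,0.387,0.289,-0.1,0,0,-89.2],[90,0.387,0.289,-0.1,0,0,-89.2]]]' 60
python3 - <<'E'
from h import *
to(431,172,12,115.2)
p,d,c=shoot("wrist","w4.npz"); W=cloud(d,c); t=abs(W[...,2]-.045)<.004
k,L,S,C=cv2.connectedComponentsWithStats(cv2.morphologyEx(t.astype(np.uint8),cv2.MORPH_OPEN,np.ones((3,3))))
for i in range(1,k):
    if S[i,4]>500: print(C[i].round(),S[i,4],np.round(rect(W[L==i][:,:2]),1))
E
```

```text
time_s: 12.3
position: [0.4312, 0.172, 0.1161]
ee_rot: [-0.683, 3.065, 0.0]
force: [0.7, -0.5, 1.0]
gripper_width: 0.901
grasp_force: 0.0
t 12.30 pos [431.2 172.  116.1] yang 115.1 | shift [3.000e-01 1.000e-01 1.041e+02] turn [-0.   0.1 -0.1]
[257. 198.] 10824 [430.7 171.7 120.2  55.1  25. ]
```

```bash
python3 -m creep '[[[90,0,0,0.05,0,0,0],[90,0,0,0.085,0,0,0],[90,0,0,0.098,0,0,0],[90,0,0,0.104,0,0,0],[90,0,0,0.104,0,0,0],[50,0,0,0.104,0,0,0],[50,0,0,0.104,0,0,0],[50,0,0,0.104,0,0,0],[50,0,0,0.104,0,0,0],[50,0,0,0.104,0,0,0],[50,0,0,0.104,0,0,0]]]' 60
python3 -c "
from h import *
to(422,-266.5,23.5,26)"
```

```text
time_s: 13.72
position: [0.4313, 0.1721, 0.0126]
ee_rot: [-0.683, 3.064, 0.0]
force: [-0.3, 0.4, 4.4]
gripper_width: 0.635
grasp_force: 64.6
t 13.72 pos [431.3 172.1  12.6] yang 115.2 | shift [ 194.8 -393.   -11.3] turn [ 0.1  0.1 89.2]
```

```bash
python3 -m creep '[[[50,0,0,-0.03,0,0,0],[50,0,0,-0.08,0,0,0],[50,0.005,-0.03,-0.13,0,0,8],[50,0.015,-0.08,-0.15,0,0,16],[50,0.024,-0.13,-0.15,0,0,24],[50,0.033,-0.174,-0.15,0,0,32],[50,0.06,-0.21,-0.15,0,0,40],[50,0.085,-0.25,-0.15,0,0,48],[50,0.116,-0.29,-0.15,0,0,58],[50,0.142,-0.325,-0.15,0,0,68],[50,0.17,-0.36,-0.14,0,0,78],[50,0.195,-0.393,-0.12,0,0,89.2],[50,0.195,-0.393,-0.09,0,0,89.2],[50,0.195,-0.393,-0.07,0,0,89.2],[50,0.195,-0.393,-0.07,0,0,89.2],[50,0.195,-0.393,-0.07,0,0,89.2]]]' 60
python3 - <<'E'
from h import *
to(422,-266.5,23.5,26)
p,d,c=shoot("wrist","w5.npz"); cv2.imwrite("pics/w5.png",p[:,:,::-1]); W=cloud(d,c); t=(abs(W[...,2]-.041)<.004)
k,L,S,C=cv2.connectedComponentsWithStats(cv2.morphologyEx(t.astype(np.uint8),cv2.MORPH_OPEN,np.ones((3,3))))
for i in range(1,k):
    if S[i,4]>500: print(C[i].round(),S[i,4],np.round(rect(W[L==i][:,:2]),1))
E
```

```text
time_s: 15.72
position: [0.4216, -0.2668, 0.0822]
ee_rot: [1.665, 2.663, 0.0]
force: [0.1, -0.0, -2.5]
gripper_width: 0.633
grasp_force: 64.0
t 15.72 pos [ 421.6 -266.8   82.2] yang 26.0 | shift [ 0.2  0.5 58.7] turn [ 0.   0.1 -0. ]
[122. 195.] 12757 [ 338.9 -298.   131.6   46.   -63.7]
[498. 340.] 748 [ 630.8 -272.9   26.4   21.2  -61.3]
```

View pics/w5.png

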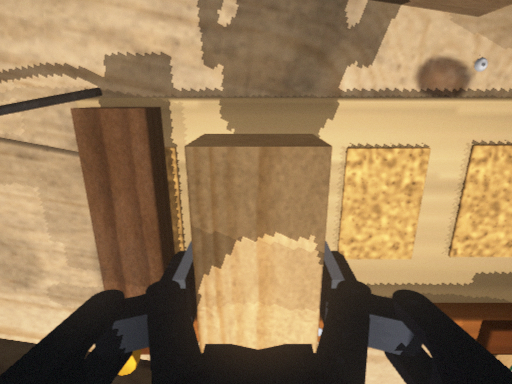

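The dark part lies on pad 1 (left), and the 120 mm part hangs over pad 2, aligned with the pads. Next: lower, release, and go to the 90 mm part.

```bash
python3 -m creep '[[[50,0,0.0005,0.03,0,0,0],[50,0,0.0005,0.045,0,0,0],[50,0,0.0005,0.054,0,0,0],[50,0,0.0005,0.058,0,0,0],[50,0,0.0005,0.0585,0,0,0],[50,0,0.0005,0.0585,0,0,0],[70,0,0.0005,0.0585,0,0,0],[80,0,0.0005,0.0585,0,0,0],[80,0,0.0005,0.0585,0,0,0],[80,0,0.0005,0.035,0,0,0],[80,0,0.0005,-0.01,0,0,0],[80,0.02,0.01,-0.06,0,0,-10],[80,0.05,0.03,-0.1,0,0,-20],[80,0.08,0.05,-0.1,0,0,-30],[80,0.11,0.07,-0.1,0,0,-40],[90,0.14,0.09,-0.1,0,0,-50],[90,0.1675,0.105,-0.1,0,0,-60],[90,0.1675,0.105,-0.07,0,0,-70],[90,0.1675,0.105,-0.06,0,0,-82.3],[90,0.1675,0.105,-0.06,0,0,-82.3]]]' 60
python3 - <<'E'
from h import *
to(442.6,-70.5,25,108.3)
p,d,c=shoot("wrist","w6.npz"); W=cloud(d,c); t=abs(W[...,2]-.060)<.004
k,L,S,C=cv2.connectedComponentsWithStats(cv2.morphologyEx(t.astype(np.uint8),cv2.MORPH_OPEN,np.ones((3,3))))
for i in range(1,k):
    if S[i,4]>500: print(C[i].round(),S[i,4],np.round(rect(W[L==i][:,:2]),1))
E
```

```text
time_s: 18.27
position: [0.4415, -0.0702, 0.1406]
ee_rot: [0.497, -3.1, -0.001]
force: [0.3, 0.5, 0.2]
gripper_width: 0.898
grasp_force: 0.0
t 18.27 pos [441.5 -70.2 140.6] yang 108.2 | shift [ -1.1  -0.8 115.6] turn [ 0.1 -0.1 -0.1]
[255. 199.] 8135 [442.5 -71.3  90.1  60.3  18.4]
[244. 319.] 1040 [555.5 -47.8  49.8  34.7 -62. ]
```

```bash
python3 -m creep '[[[92,-0.001,-0.001,0.05,0,0,0],[92,-0.001,-0.001,0.09,0,0,0],[92,-0.001,-0.001,0.108,0,0,0],[92,-0.001,-0.001,0.1155,0,0,0],[92,-0.001,-0.001,0.1155,0,0,0],[55,-0.001,-0.001,0.1155,0,0,0],[55,-0.001,-0.001,0.1155,0,0,0],[55,-0.001,-0.001,0.1155,0,0,0],[55,-0.001,-0.001,0.1155,0,0,0],[55,-0.001,-0.001,0.1155,0,0,0]]]' 60
python3 -c "
from h import *
to(505,-224,36.5,26)"
```

```text
time_s: 19.58
position: [0.4443, -0.071, 0.0271]
ee_rot: [-0.497, 3.1, -0.001]
force: [-0.7, -0.5, 7.0]
gripper_width: 0.697
grasp_force: 65.6
t 19.57 pos [444.3 -71.   27.1] yang 108.2 | shift [  -9.8 -164.3   -9.2] turn [ 0.   0.2 82.2]
```

```bash
python3 -m creep '[[[55,0,0,-0.03,0,0,0],[55,0,0,-0.08,0,0,0],[55,0,-0.02,-0.12,0,0,8],[55,-0.002,-0.05,-0.12,0,0,18],[55,-0.004,-0.08,-0.12,0,0,28],[55,-0.006,-0.11,-0.12,0,0,38],[55,-0.008,-0.14,-0.12,0,0,48],[55,-0.01,-0.166,-0.12,0,0,58],[55,-0.01,-0.166,-0.11,0,0,68],[55,-0.01,-0.166,-0.09,0,0,78],[55,-0.01,-0.166,-0.07,0,0,82.2],[55,-0.01,-0.166,-0.07,0,0,82.2],[55,-0.01,-0.166,-0.07,0,0,82.2]]]' 60
python3 - <<'E'
from h import *
to(505.7,-225.5,38.3,26)
p,d,c=shoot("wrist","w7.npz"); cv2.imwrite("pics/w7.png",p[:,:,::-1])
E
```

```text
time_s: 21.2
position: [0.5053, -0.2254, 0.0965]
ee_rot: [1.662, 2.665, 0.0]
force: [0.4, -0.2, -1.1]
gripper_width: 0.69
grasp_force: 65.8
t 21.20 pos [ 505.3 -225.4   96.5] yang 26.1 | shift [-0.2  0.3 58.2] turn [0.  0.  0.1]
```

View pics/w7.png

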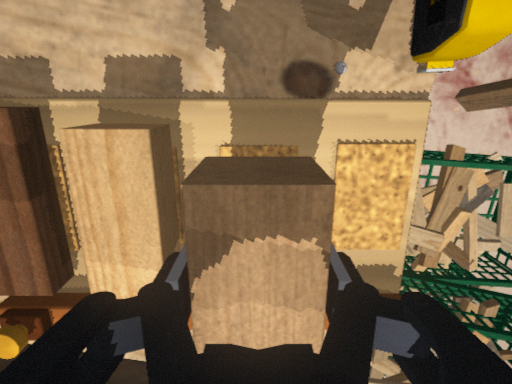

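Parts 1 and 2 are in place, and the 90 mm part is centred over pad 3. Next: lower, release, and go to the 70 mm part, with the grasp moved 6 mm along it to keep clear of the pencil.

```bash
python3 -m creep '[[[55,0,0,0.03,0,0,0],[55,0,0,0.045,0,0,0],[55,0,0,0.054,0,0,0],[55,0,0,0.058,0,0,0],[55,0,0,0.0585,0,0,0],[55,0,0,0.0585,0,0,0],[75,0,0,0.0585,0,0,0],[84,0,0,0.0585,0,0,0],[84,0,0,0.0585,0,0,0],[84,0,0,0.03,0,0,0],[84,0,0,-0.02,0,0,0],[84,0.03,0.01,-0.07,0,0,-10],[84,0.08,0.03,-0.1,0,0,-20],[84,0.13,0.05,-0.1,0,0,-30],[84,0.18,0.075,-0.1,0,0,-40],[80,0.23,0.095,-0.1,0,0,-50],[76,0.264,0.108,-0.1,0,0,-60],[76,0.264,0.108,-0.05,0,0,-70],[76,0.264,0.108,-0.02,0,0,-80],[76,0.264,0.108,-0.02,0,0,-87]]]' 60
python3 - <<'E'
from h import *
to(486.5,59,14,113)
p,d,c=shoot("wrist","w8.npz"); W=cloud(d,c); t=abs(W[...,2]-.040)<.004
k,L,S,C=cv2.connectedComponentsWithStats(cv2.morphologyEx(t.astype(np.uint8),cv2.MORPH_OPEN,np.ones((3,3))))
for i in range(1,k):
    if S[i,4]>500: print(C[i].round(),S[i,4],np.round(rect(W[L==i][:,:2]),1))
E
```

```text
time_s: 23.75
position: [0.4841, 0.0591, 0.1135]
ee_rot: [0.634, -3.071, -0.001]
force: [-0.0, 0.2, 0.7]
gripper_width: 0.762
grasp_force: 0.0
t 23.75 pos [484.1  59.1 113.5] yang 113.3 | shift [-2.7 -1.2 99.5] turn [ 0.1 -0.3  0.3]
[255. 198.] 5712 [480.8  56.1  70.4  50.2  23.1]
```

```bash
python3 -m creep '[[[76,-0.0025,-0.0015,0.05,0,0,0],[76,-0.0025,-0.0015,0.085,0,0,0],[76,-0.0025,-0.0015,0.095,0,0,0],[76,-0.0025,-0.0015,0.0995,0,0,0],[76,-0.0025,-0.0015,0.0995,0,0,0],[45,-0.0025,-0.0015,0.0995,0,0,0],[45,-0.0025,-0.0015,0.0995,0,0,0],[45,-0.0025,-0.0015,0.0995,0,0,0],[45,-0.0025,-0.0015,0.0995,0,0,0],[45,-0.0025,-0.0015,0.0995,0,0,0]]]' 60
python3 -c "
from h import *
to(585,-183,25,26)"
```

```text
time_s: 25.05
position: [0.4899, 0.0591, 0.0177]
ee_rot: [-0.627, 3.076, -0.0]
force: [-0.8, -0.4, 6.7]
gripper_width: 0.576
grasp_force: 63.6
t 25.05 pos [489.9  59.1  17.7] yang 113.0 | shift [   7.2 -260.    -7.1] turn [ 0.1  0.2 87. ]
```

```bash
python3 -m creep '[[[45,0,0,-0.03,0,0,0],[45,0,0,-0.08,0,0,0],[45,0,-0.02,-0.12,0,0,8],[45,0.001,-0.06,-0.13,0,0,18],[45,0.002,-0.1,-0.13,0,0,28],[45,0.003,-0.145,-0.13,0,0,38],[45,0.004,-0.19,-0.13,0,0,48],[45,0.005,-0.23,-0.13,0,0,58],[45,0.0065,-0.2695,-0.13,0,0,68],[45,0.0065,-0.2695,-0.12,0,0,78],[45,0.0065,-0.2695,-0.1,0,0,87],[45,0.0065,-0.2695,-0.08,0,0,87],[45,0.0065,-0.2695,-0.08,0,0,87],[45,0.0065,-0.2695,-0.08,0,0,87],[45,0.0065,-0.2695,-0.08,0,0,87]]]' 60
python3 - <<'E'
from h import *
to(589.2,-191.5,28.8,26)
p,d,c=shoot("wrist","w9.npz"); W=cloud(d,c); z=robot.state()["position"][2]-.0177+.04
t=(abs(W[...,2]-z)<.004)&(abs(W[...,0]-.585)<.06)&(abs(W[...,1]+.18)<.07)
print("block top",z,np.round(rect(W[t][:,:2]),1))
E
```

```text
time_s: 26.92
position: [0.5891, -0.1919, 0.0975]
ee_rot: [1.662, 2.663, 0.001]
force: [0.0, 1.0, -1.0]
gripper_width: 0.569
grasp_force: 62.8
t 26.93 pos [ 589.1 -191.9   97.5] yang 26.1 | shift [ 0.4  0.1 68.7] turn [0.1 0.1 0.1]
block top 0.11966587315040708 [ 584.9 -182.7   76.4   71.7   26.2]
```

```bash
python3 -m creep '[[[45,0.0003,0,0.03,0,0,0],[45,0.0003,0,0.05,0,0,0],[45,0.0003,0,0.063,0,0,0],[45,0.0003,0,0.068,0,0,0],[45,0.0003,0,0.069,0,0,0],[45,0.0003,0,0.069,0,0,0],[65,0.0003,0,0.069,0,0,0],[74,0.0003,0,0.069,0,0,0],[74,0.0003,0,0.069,0,0,0],[74,0.0003,0,0.04,0,0,0],[74,0.0003,0,-0.01,0,0,0],[74,0.0003,0,-0.07,0,0,0],[74,0.02,-0.03,-0.12,0,0,0],[74,0.04,-0.06,-0.17,0,0,0],[74,0.06,-0.1,-0.22,0,0,0],[74,0.08,-0.137,-0.25,0,0,0],[74,0.08,-0.137,-0.25,0,0,0],[74,0.08,-0.137,-0.25,0,0,0],[74,0.08,-0.137,-0.25,0,0,0]]]' 60
python3 - <<'E'
from h import *
print(robot.state()["position"])
P=np.array([[341,-303.3],[422,-266.5],[505,-224],[585,-183]]); H=[41,56,71,51]
a=np.radians(25.9); ex=np.array([np.cos(a),np.sin(a)]); ey=np.array([-ex[1],ex[0]])
for n in ("wrist","top","side"):
    p,d,c=shoot(n,n+"_e.npz"); W=cloud(d,c)
    if n=="wrist": cv2.imwrite("pics/we.png",p[:,:,::-1])
    for i in range(4):
        q=W[...,:2]*1000-P[i]; t=(abs(W[...,2]*1000-H[i])<4)&(abs(q@ex)<42)&(abs(q@ey)<85)
        t=cv2.morphologyEx(t.astype(np.uint8),cv2.MORPH_OPEN,np.ones((3,3)))>0
        r=np.array(rect(W[t][:,:2])); e=r[:2]-P[i]; print(n,i+1,"z %.1f"%(np.median(W[t][:,2])*1000),np.round(r,1),"err row %.1f across %.1f"%(e@ex,e@ey))
E
```

```text
time_s: 29.35
position: [0.4308, -0.1793, 0.345]
ee_rot: [-1.661, -2.664, 0.001]
force: [-0.8, -0.4, -0.0]
gripper_width: 0.741
grasp_force: 0.0
[ 0.43083746 -0.179268    0.34500657]
wrist 1 z 41.1 [ 341.3 -302.   140.1   45.5  -64. ] err row 0.8 across 1.0
wrist 2 z 56.0 [ 421.3 -264.1  119.9   54.8  -64.5] err row 0.4 across 2.5
wrist 3 z 71.1 [ 504.8 -222.5   90.1   60.   -63.8] err row 0.5 across 1.4
wrist 4 z 51.1 [ 584.5 -181.6   70.4   50.4  -63.9] err row 0.1 across 1.5
top 1 z 41.2 [ 339.5 -305.9  139.4   43.4  -65.5] err row -2.5 across -1.7
top 2 z 56.4 [ 415.5 -275.4  102.1   51.9  -45. ] err row -9.8 across -5.2
top 3 z nan [  0.   0.   0.   0. -90.] err row -356.4 across 422.1
top 4 z nan [  0.   0.   0.   0. -90.] err row -446.3 across 420.1
side 1 z 41.9 [ 339.3 -303.2  144.8   46.2  -63.8] err row -1.5 across 0.9
side 2 z 56.8 [ 420.2 -263.1  125.4   56.1  -65.6] err row -0.2 across 3.9
side 3 z 71.7 [ 503.5 -221.9   91.8   59.7  -63.4] err row -0.4 across 2.6
side 4 z 51.7 [ 582.9 -182.4   74.    50.2  -64.1] err row -1.6 across 1.5
  return _methods._mean(a, axis=axis, dtype=dtype,
  ret = ret.dtype.type(ret / rcount)
```

View pics/we.png

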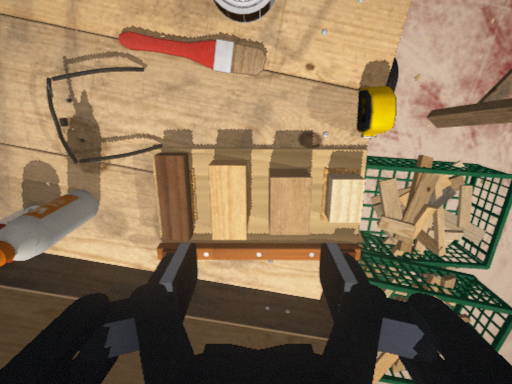

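All four parts lie flat on their pads in the right order. They are within about 1 mm along the row and 1–2.5 mm across it, and square to within about 1°. The gripper is clear, so I'm handing in.

```bash
python3 -c "
from rig import robot
print(robot.finish_job())"
```

```text
the job is handed in; nothing more can be done
None
```

The job is handed in: the 140, 120, 90 and 70 mm parts lie on pads 1 to 4 from the knob end, flat, square to about 1° and centred to about 2.5 mm, all released, at about 29.5 s.

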